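# Clamp a test blade in a high-current terminal with its ratchet knob

### The job

Slide the copper test blade along its channel by its red handle, gently, fully home against the red stop of the terminal. Then tighten the orange ratchet knob clockwise until it slips at its set torque, and stop after it has clicked two or three times, so that the blade stays clamped home. Leave the multimeter, the tape and the battery pack where they are.

Things in the scene. Friction and masses are not known exactly. Their poses are not given: they have to be found in the camera images.
- station: Terminal station, fixed; black base 225 x 80 x 20 mm. Origin: under the knob's axis, at bench height; base from x -180 to +45 mm; x along the blade channel to the stop, z up. Channel floor 20 mm up, 27 mm wide between white walls 6 mm thick, tops at 28 mm. Aluminium bridge over it at the origin (74 mm across, 34 mm along, top at 78 mm), with collar and knob on top
- stop: Red end stop across the channel, 27 mm wide, 16 mm high; origin at the foot of the face that the blade's tip meets, 20 mm beyond the knob's axis. It must not be pushed by the blade with more than 25 N
- stop_face (a point): Where the tip of the blade must come to: on the stop's face, mid channel, 23 mm above the bench; x axis along the channel, into the stop
- blade: Loose copper blade lying in the channel, 0.2 to 0.33 kg, bar 165 x 24 x 6 mm; origin: underside at the tip, mid width; x points to the tip. On its rear stands a red handle 50 mm long (x), 22 mm wide (y), centred 130 mm behind the tip, top 47 mm above the blade's underside. Starts 20 to 50 mm short of the stop, slides easily, 1.5 mm play each side, passes under bridge and plunger
- blade_tip (a point): Middle of the blade's front end face, 3 mm above its underside
- blade_handle (a point): Centre of the red handle, to grip across its 22 mm width: 130 mm behind the tip, 31 mm above the blade's underside; same axes as the blade
- plunger: Brass clamping foot under the bridge, 18 mm across; origin at the centre of its underside. It goes straight down 3 mm for each radian that the collar turns clockwise, and starts 2.7 to 9 mm above the blade's top face
- knob_grip (a point): Middle of the orange ratchet knob, on its vertical axis, at the height to grip, 113 mm above the bench: knob 34 mm across, from 92 to 127 mm. It stays at that height as it turns. White mark on its top, towards its own -x. Below it the dark collar, 50 mm across, with a white mark on its rim, 79 to 88 mm above the bench
- collar (a joint): Turn of the dark steel collar and screw under the knob, rad, clockwise from above positive. The knob takes it along at about 0.1 N m until the plunger presses the blade; then it stands still
- knob (a joint): Slip of the knob past the collar, rad, clockwise positive, 0 at the start. Near 0 while both turn together; once the plunger presses, the ratchet slips at about 0.22 N m and clicks every 0.52 rad (12 a turn), torque dropping between clicks. Nothing turns back when the knob is let go
- multimeter: Yellow multimeter lying flat, 180 x 88 x 40 mm, origin under its centre; leave alone
- tape: Roll of red tape lying flat, 84 mm across, 19 mm high, origin under its centre; leave alone
- battery: Black tool battery pack 115 x 75 x 59 mm, origin under its centre; leave alone
There are look-alikes about, which are no part of the job. There is more than one size of the blade; the job needs the larger. Leave any purple look-alike of the station alone.

How it is judged:
On the way, in this order (a step that is already met when the one before it is completed fails the run):
1. the blade's tip is home, within 2 mm of the stop (x of blade_tip in the frame of stop_face above -0.002 m and value of joint knob below 0.3 rad), for 0.2 s.
2. the plunger presses the home blade and the ratchet has slipped, about two clicks (x of blade_tip in the frame of stop_face above -0.002 m and contact force between plunger and blade above 10 N and value of joint knob above 0.6 rad), for 0.2 s.
At the end, for the whole second after the job is handed in: The blade's tip is within 2 mm of the stop, the plunger presses the blade with more than 10 N, the ratchet has slipped between 0.6 and 2.0 rad in all (two or three clicks), and all is at rest (all of step 2 and value of joint knob below 2 rad and linear speed of blade below 0.01 m/s and velocity of joint knob below 0.05 rad/s); the robot touches nothing.
It fails at once if the blade pushes the stop with more than 25 N (contact force between blade and stop above 25 N).
It fails at once if the ratchet has been run on past three clicks (slip over 2.0 rad) (value of joint knob above 2 rad).
It fails at once if the multimeter is moved more than 15 mm (distance of multimeter from where it was at the start of the episode above 0.015 m).
It fails at once if the tape is moved more than 15 mm (distance of tape from where it was at the start of the episode above 0.015 m).
It fails at once if the battery pack is moved more than 15 mm (distance of battery from where it was at the start of the episode above 0.015 m).
It also fails if it takes over 72 s, if anything falls off the work surface, if the arm or the gripper's body presses on something with over 40 N, if the wrist force passes 120 N, or if a joint passes its speed limit or range.

### The arm

A 6-joint arm with a two-finger parallel gripper is mounted at the origin on the work surface. World frame = base frame: x ahead of the robot, y to its left, z up, the work surface at z = 0. Lengths are in m, angles in rad, forces in N, time in s.
With the tool pointing down it reaches from about 0.275 to 0.825 m from the base axis. Payload 5.2 kg.
Tool frame: the origin (TCP) lies midway between the tips of the shut fingers; the grasp point (between the pads) lies 19 mm behind it; z points along the fingers, y is the line along which they close (so a half turn about z gives the same grasp; the last joint's range is limited). The gripper opens to 93 mm and grips with 3 to 60 N. Pads are 15 mm wide; open, the fingers measure 128 mm over their backs; the gripper's body (75 mm by 188 mm) begins 65 mm behind the grasp point.
Start: joints at [1.115, 0.259, 1.535, -0, 1.348, -0.203], TCP at [0.138, 0.533, 0.219] pointing down, gripper open.
Joint ranges: [-3.14, 3.14], [-0.91, 2.08], [0.19, 2.58], [-1.22, 4.36], [0.22, 2.71], [-3.12, 3.12]. Speed limits (rad/s): [2.57, 2.57, 3.14, 3.14, 3.14, 3.14].

### API

Orientations are given as a unit quaternion [w, x, y, z].
In Python, from plant import arm, imaging, finish_job gives the robot as it stands.
- The arm moves only by the tool step_arm, never from a script. Its argument "plan" is a list of rows, each a list of 2 entries, a list of its own where there are three numbers: the shift along the tool's x, y, z in mm, then the turn about the tool's z in degrees. A call has 1 to 10 rows; each row shifts and turns the commanded pose from where the row before left it, along the tool's axes as they then stand; what a row does not reach is not made up. A row lasts 1/12 s, in which the tool goes at most 41.7 mm and 7.16 degrees, less where a joint would pass 70% of its speed; a pose out of reach is approached as far as the arm can. A call is refused whole if a number of a shift passes 41.7 or a number of a turn 7.16, either way. A call with a gripper value outside its range is refused whole. "jaw" is the opening, from 0 (shut) to 1 (fully open), set as the call begins (left out, the last holds). The fingers move at their own pace and stop on an object; the grip force is fixed at half the most. Time passes only in rows, so rows that do not move let the fingers close. It gives the time, the measured TCP pose, the force, the opening and the grip force at its end, in the units of the state.
- arm.observe(): the state, without advancing time (a new reading comes with each control period).
- imaging.read_camera(name): name is "side" or "top" or "wrist"; returns a dict with "pixels" (480x640x3 uint8, red, green, blue), "vertical_fov" (degrees; the focal length in pixels is half the picture's height over the tangent of half this angle, whatever the lens; pixels are square), "cx", "cy" (the principal point, pixels), "camera_from_world" (4x4, takes a point from world to camera coordinates). Camera axes: x right, y down, z forward; pixel columns grow to the right and rows downward; lengths in m; the calibration is good to about 2 mm. A picture is of the moment at which its call begins. There is no depth.
- finish_job(): hands the job in; it is judged then, once.
The state is a dict: "time": time; "joint_positions": joint angles; "joint_vel": joint speeds; "tau": joint torques, N m; "tcp_pos": TCP position; "tcp_rot": TCP orientation; "wrist_force": force on the tool from outside, world axes, zero at the start; "moment": the same for the moment, N m; "gripper_width": opening from 0.0 (shut) to 1.0 (fully open); "finger_force": force on a finger pad.
Only numpy, scipy, OpenCV 4.12 (cv2) and the standard library are available. Lean on these libraries where they do the work, as an engineer would, in place of code of your own. Each camera call takes 0.05 s, during which the arm holds its last target. There are 200 camera calls.

## Working session

There is one attempt and no reset: what is moved stays moved. The work goes in short steps, Python scripts to look and compute and a tool call to move; the robot and the scene stay as the last step left them, time stands still between calls to the robot, and variables do not carry over. Pictures are saved under pics/ and viewed, at most 10 in all, crops included, and the job is handed in when it is done.

Besides the shell and the picture viewer there is one more tool, called after ">>>" as a command line: name --argument value ..., lists and objects as JSON in quotes. step_arm: Moves the arm, as the interface text tells. Its arguments: {"type":"object","properties":{"plan":{"type":"array","items":{"type":"array"}},"jaw":{"type":"number"}},"required":["plan"]}

```bash
mkdir -p pics; ls; cat > h.py <<'E'
import numpy as np, cv2, pickle
from plant import arm, imaging, finish_job
def shot(name, f):
    d=imaging.read_camera(name); pickle.dump(d,open(f'pics/{f}.pkl','wb'))
    cv2.imwrite(f'pics/{f}.png', d['pixels'][:,:,::-1]); return d
def ld(f): return pickle.load(open(f'pics/{f}.pkl','rb'))
def foc(d): return 240/np.tan(np.radians(d['vertical_fov'])/2)
def ray(d,u,v):
    T=np.array(d['camera_from_world']); R=T[:3,:3]; o=-R.T@T[:3,3]
    k=R.T@np.array([(u-d['cx'])/foc(d),(v-d['cy'])/foc(d),1]); return o,k/np.linalg.norm(k)
def atz(d,u,v,z):
    o,k=ray(d,u,v); return o+k*(z-o[2])/k[2]
def tri(obs):
    A=np.zeros((3,3));b=np.zeros(3)
    for d,u,v in obs:
        o,k=ray(d,u,v);P=np.eye(3)-np.outer(k,k);A+=P;b+=P@o
    p=np.linalg.solve(A,b)
    return p,[np.linalg.norm((np.eye(3)-np.outer(k,k))@(p-o)) for o,k in (ray(*x) for x in obs)]
def proj(d,p):
    T=np.array(d['camera_from_world']);c=T[:3,:3]@np.array(p)+T[:3,3]
    return c[:2]/c[2]*foc(d)+[d['cx'],d['cy']]
E
python3 - <<'E'
from h import *
a=shot('top','top0');b=shot('side','side0');shot('wrist','w0')
for d in(a,b): print(d['vertical_fov'],d['cx'],d['cy'],np.round(d['camera_from_world'],3).tolist())
print(arm.observe())
E
```

```text
pics
44.80275209494435 321.5793750536028 243.51371975256777 [[0.028, -0.999, 0.018, -0.04], [-0.993, -0.03, -0.117, 0.692], [0.117, -0.015, -0.993, 1.354], [0.0, 0.0, 0.0, 1.0]]
56.29317323465826 313.111754692605 237.83116729991065 [[0.932, -0.363, 0.016, -0.646], [-0.236, -0.638, -0.733, 0.238], [0.276, 0.679, -0.68, 0.844], [0.0, 0.0, 0.0, 1.0]]
{'time': 0.15, 'joint_positions': array([ 1.11517701e+00,  2.59194319e-01,  1.53579873e+00, -1.10140960e-05,
        1.34802926e+00, -2.02778577e-01]), 'joint_vel': array([-0.00050399, -0.00481841, -0.00299831,  0.00105121,  0.00049348,
        0.00088685]), 'tau': array([ 1.45655005e-03, -4.37646174e+01, -2.84232241e+01,  7.17765908e-02,
        3.79610772e-02, -1.18370385e-04]), 'tcp_pos': array([0.13736854, 0.53213998, 0.21801185]), 'tcp_rot': array([-2.26011430e-04,  1.26082651e-01,  9.92019483e-01, -6.78178743e-04]), 'wrist_force': array([ 0.78215807,  0.32188635, -0.27677741]), 'moment': array([-0.01147368, -0.0021248 ,  0.03716533]), 'finger_force': 0.0, 'gripper_width': 1.001445534613542}
```

View pics/top0.png

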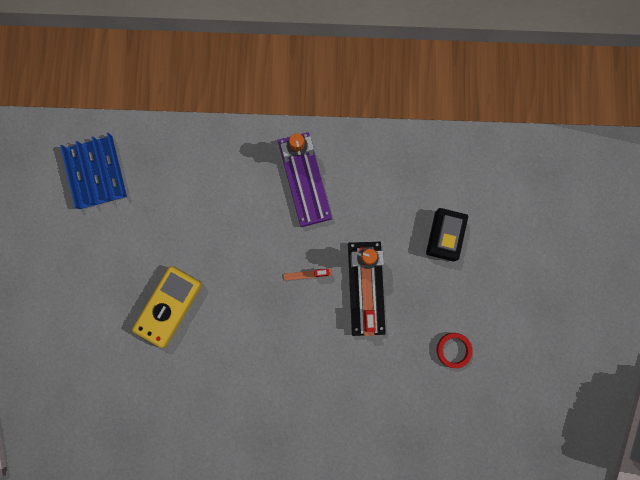

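View pics/side0.png

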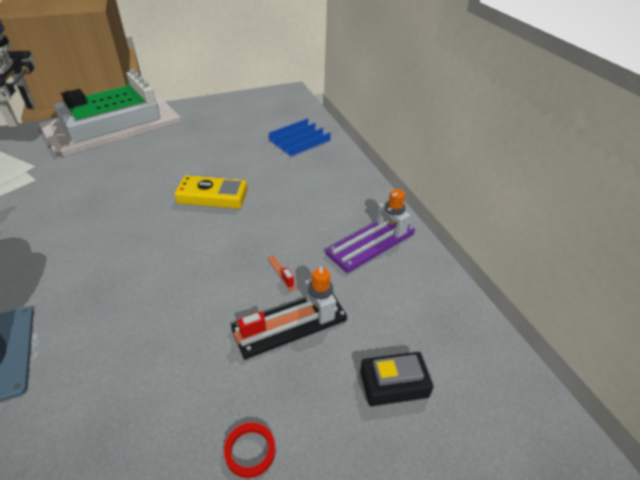

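Candidates are as follows.
- **Stations:** black in top at (367,288), side (290,320). Purple in top at (305,180), side (370,245), is the look-alike.
- **Blades:** the one in the black channel has its red handle at top (370,320), side (252,323). A small loose one is at top (308,274), side (285,275).
- **Orange knobs:** black station at top (369,257), purple at (297,142).

I choose the black station and the blade in its channel. Next is one close crop to check this.

```bash
python3 - <<'E'
from h import *
a=ld('top0');b=ld('side0')
def crop(d,x,y,w,h,s): return cv2.resize(d['pixels'][y:y+h,x:x+w,::-1],None,fx=s,fy=s,interpolation=cv2.INTER_CUBIC)
cv2.imwrite('pics/c1.png',np.hstack([crop(a,335,230,65,115,5),crop(b,225,260,130,115,5)[:, :]])[:, :][:575,:800] if 0 else np.hstack([crop(a,340,235,55,105,5),crop(b,228,260,122,105,4.3)[:525] if 0 else cv2.resize(b['pixels'][260:365,228:350,::-1],(500,525))]))
print('handle',tri([(a,370,320),(b,252,323)]),'knobtop',tri([(a,369.5,256.5),(b,320.5,271)]))
for u,v in [(349,243),(381,242),(385,334),(352,335)]: print(atz(a,u,v,.02).round(4))
for n,u,v in [('meter',167,307),('tape',455,350),('batt',448,234)]: print(n,atz(a,u,v,.03).round(3))
E
```

```text
handle (array([ 0.51417566, -0.13718318,  0.05706839]), [np.float64(0.0002510961043243314), np.float64(0.00025109610432439555)]) knobtop (array([ 0.65611618, -0.12561817,  0.13679877]), [np.float64(0.0007041002804301846), np.float64(0.0007041002804301158)])
[ 0.6984 -0.0863  0.02  ]
[ 0.7032 -0.1643  0.02  ]
[ 0.4818 -0.1775  0.02  ]
[ 0.4773 -0.0986  0.02  ]
meter [0.531 0.343 0.03 ]
tape [ 0.449 -0.343  0.03 ]
batt [ 0.727 -0.326  0.03 ]
```

View pics/c1.png

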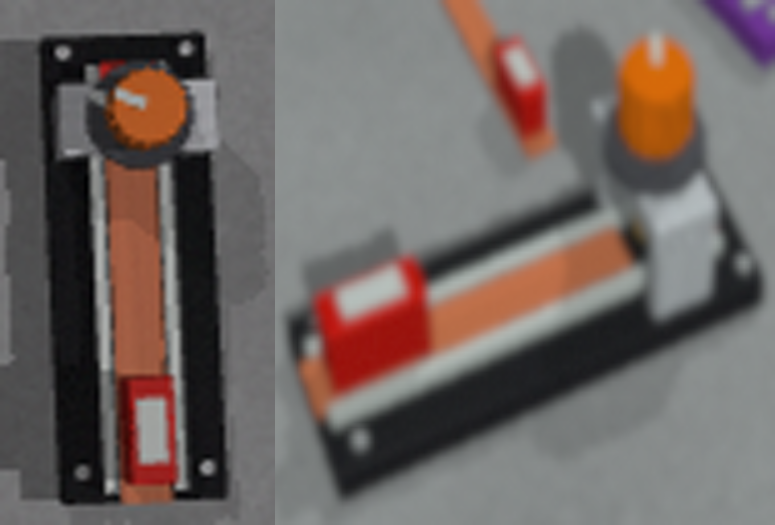

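The crop confirms the choice. The black station has the long blade in its channel (handle at crop (150,430)), the knob at (148,105) and the red stop beyond it. Approaching above the handle.

>>> step_arm --plan '[[[-26.6,-27.7,0],0],[[-26.6,-27.7,0],0],[[-26.6,-27.7,0],0],[[-26.6,-27.7,0],0],[[-26.6,-27.7,0],0],[[-26.6,-27.7,0],0],[[-26.6,-27.7,0],0],[[-26.6,-27.7,0],0],[[-26.6,-27.7,0],0],[[-26.6,-27.7,0],0]]'

```text
time: 0.98
tcp_pos: [0.3261, 0.1961, 0.2187]
tcp_rot: [0.0, 0.126, 0.992, 0.0]
wrist_force: [0.6, 1.4, 0.1]
gripper_width: 1.001
finger_force: 0.0
```

>>> step_arm --plan '[[[-26.6,-27.7,0],0],[[-26.6,-27.7,0],0],[[-26.6,-27.7,0],0],[[-26.6,-27.7,0],0],[[-26.6,-27.7,0],0],[[-26.6,-27.7,0],0],[[-26.6,-27.7,0],0],[[-26.6,-27.7,0],0],[[-26.6,-27.7,0],0],[[-26.6,-27.7,0],0]]'

```text
time: 1.82
tcp_pos: [0.5145, -0.1388, 0.2183]
tcp_rot: [-0.0, 0.126, 0.992, 0.0]
wrist_force: [0.7, -0.4, 1.1]
gripper_width: 0.997
finger_force: 0.0
```

>>> step_arm --plan '[[[0,0,0],-6],[[0,0,0],-6],[[0,0,0],-6],[[0,0,0],0],[[0,0,0],0],[[0,0,0],0]]'

```text
time: 2.32
tcp_pos: [0.514, -0.1367, 0.2186]
tcp_rot: [-0.0, -0.029, 1.0, 0.0]
wrist_force: [-0.5, 0.6, 0.1]
gripper_width: 0.996
finger_force: 0.0
```

```bash
python3 - <<'E'
from h import *
d=shot('wrist','w1');o=arm.observe();print(o['tcp_pos'],o['tcp_rot'],o['joint_positions'])
print(d['vertical_fov'],d['cx'],d['cy'],np.round(d['camera_from_world'],3).tolist(), ray(d,320,240))
for p in [(.514,-.137,.067),(.656,-.127,.127)]: print(proj(d,p))
E
```

```text
[ 0.51397183 -0.13668702  0.21865622] [-4.00322433e-05 -2.96188253e-02  9.99561266e-01  5.75277149e-06] [-4.69778246e-01  2.25982415e-01  1.57803077e+00 -2.90278638e-05
  1.33765526e+00 -2.09981418e+00]
60.86158462911206 319.462979330413 243.77514226055024 [[-0.058, 0.998, -0.001, 0.167], [0.953, 0.056, 0.299, -0.516], [0.299, 0.016, -0.954, 0.241], [0.0, 0.0, 0.0, 1.0]] (array([ 0.42952578, -0.1414548 ,  0.3845516 ]), array([ 0.28983149,  0.01692575, -0.95692801]))
[319.40802927 226.00379519]
[321.56753079 425.48419262]
```

View pics/w1.png

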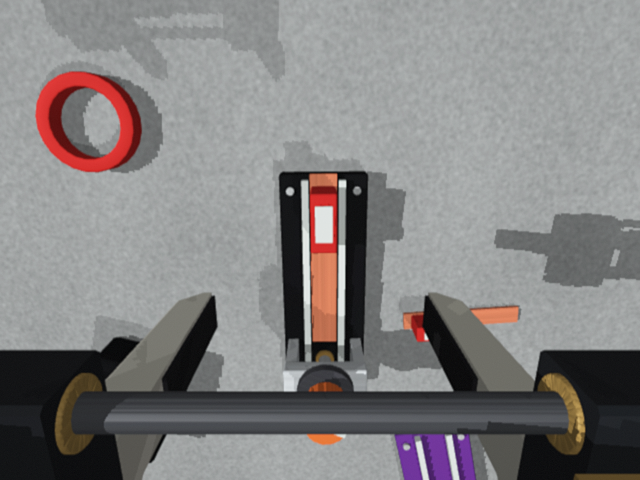

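The wrist view shows the handle's label centred at (324,225), the blade tip near (323,342), the base's rear corners at (280,173) and (368,173), and the brass plunger at (323,355). The loose small blade lies at (460,317), clear of the fingers.

```bash
python3 - <<'E'
from h import *
d=ld('w1');a=ld('top0');b=ld('side0')
im=d['pixels'].astype(int);hsv=cv2.cvtColor(d['pixels'],cv2.COLOR_RGB2HSV)
red=((hsv[...,1]>170)&((hsv[...,0]<4)|(hsv[...,0]>175)));red[:,:290]=0;red[:,360:]=0
ys,xs=np.where(red[170:270]);print('red',xs.min(),xs.max(),ys.min()+170,ys.max()+170)
for r in (195,215,235,248): x=np.where(red[r])[0]; print(r,x.min(),x.max())
wl=lambda D,x0,x1,y0,y1:(lambda g:[g[1].mean()+x0,g[0].mean()+y0,g[1].size])(np.where((D['pixels'][y0:y1,x0:x1].min(2)>150)&(np.ptp(D['pixels'][y0:y1,x0:x1].astype(int),axis=2)<40)))
lw=wl(d,314,334,200,246);la=wl(a,364,376,312,330);lb=wl(b,240,268,312,325);print(lw,la,lb)
t,e=tri([(d,*lw[:2]),(a,*la[:2]),(b,*lb[:2])]);print('label',t,e, tri([(d,*lw[:2]),(b,*lb[:2])]))
print('label at .067',atz(d,*lw[:2],.067))
for n,u,v,z in [('tip',323,342,.026),('rearL',280,173,.02),('rearR',368,173,.02),('plunger',323,355,.033)]:print(n,atz(d,u,v,z).round(4))
E
```

```text
red 310 337 187 252
195 310 336
215 310 336
235 310 336
248 310 336
[np.float64(323.62808641975306), np.float64(224.08796296296296), 648] [np.float64(370.16129032258067), np.float64(320.241935483871), 62] [np.float64(251.85057471264366), np.float64(317.9655172413793), 87]
label [ 0.51369366 -0.13499481  0.06894663] [np.float64(0.002290233712327123), np.float64(0.001438292807037894), np.float64(0.0015916273453929466)] (array([ 0.51398421, -0.13341722,  0.06660065]), [np.float64(0.0016342704074280624), np.float64(0.0016342704074280047)])
label at .067 [ 0.51221551 -0.13371182  0.067     ]
tip [ 0.6438 -0.1259  0.026 ]
rearL [ 0.48   -0.1741  0.02  ]
rearR [ 0.4755 -0.0961  0.02  ]
plunger [ 0.6541 -0.1254  0.033 ]
```

>>> step_arm --plan '[[[0,2.7,25],0],[[0,0,35],0],[[0,0,35],0],[[0,0,35],0],[[0,0,30],0],[[0,0,22.6],0],[[0,0,0],0],[[0,0,0],0]]' --jaw 0.6

```text
time: 3.03
tcp_pos: [0.5132, -0.1337, 0.0354]
tcp_rot: [-0.001, -0.03, 1.0, 0.001]
wrist_force: [0.2, 0.1, 1.2]
gripper_width: 0.603
finger_force: 0.0
```

>>> step_arm --plan '[[[0,0,0],0],[[0,0,0],0],[[0,0,0],0],[[0,0,0],0],[[0,0,0],0],[[0,0,0],0]]' --jaw 0.15

```text
time: 3.53
tcp_pos: [0.5142, -0.1342, 0.0368]
tcp_rot: [0.0, -0.031, 1.0, -0.0]
wrist_force: [0.3, 0.7, 3.3]
gripper_width: 0.233
finger_force: 30.0
```

>>> step_arm --plan '[[[-3,0,0],0],[[-4,0,0],0],[[-4,0,0],0],[[-4,0,0],0],[[-4,0,0],0],[[-3,0,0],0],[[-2,0,0],0],[[0,0,0],0]]'

```text
time: 4.2
tcp_pos: [0.5374, -0.1329, 0.0367]
tcp_rot: [-0.001, -0.031, 1.0, -0.0]
wrist_force: [-3.9, 0.1, 6.3]
gripper_width: 0.237
finger_force: 30.0
```

```bash
python3 - <<'E'
from h import *
d=shot('wrist','w2');o=arm.observe();print(o['tcp_pos'],o['wrist_force'])
T=shot('top','top2');shot('side','side2')
E
python3 -c "
import cv2,numpy as np
a=cv2.imread('pics/w2.png');t=cv2.imread('pics/side2.png')[260:350,230:350]
cv2.imwrite('pics/c2.png',np.hstack([cv2.resize(a[150:450,220:430],(420,600)),cv2.resize(t,(380,285),interpolation=2).repeat(1,0) if 0 else cv2.copyMakeBorder(cv2.resize(t,(380,285),interpolation=2),0,315,0,0,0)]))"
```

```text
[ 0.53737079 -0.13285244  0.03672641] [-4.33075941 -0.49009316  6.3811918 ]
```

View pics/c2.png

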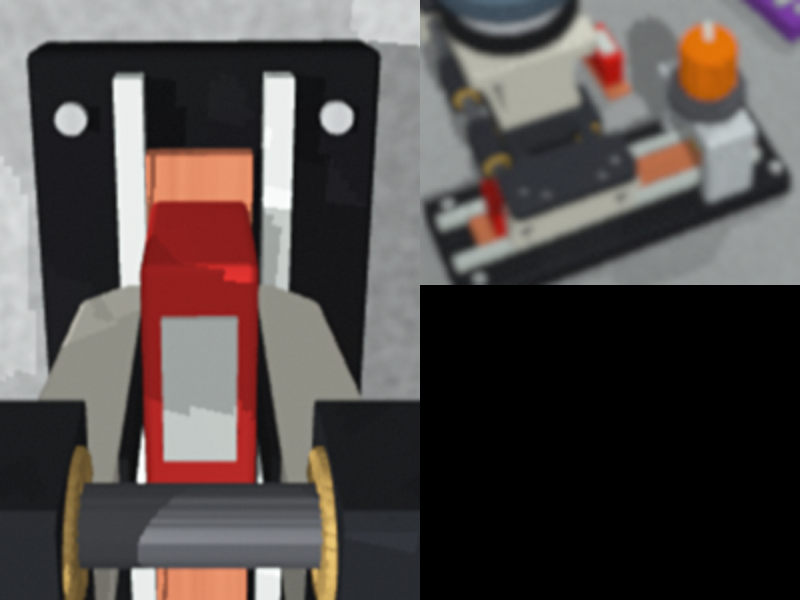

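The wrist crop shows the fingers holding the red handle. The blade's rear edge is at image (320,225) and the base's rear edge is at row 171. When home, the gap between them should be 35 mm.

```bash
python3 - <<'E'
from h import *
d=ld('w2');col=d['pixels'][160:240,318].astype(int)
for r in range(160,240): 
    if np.abs(np.diff(d['pixels'][r-1:r+1,318].astype(int),axis=0)).max()>25: print(r,d['pixels'][r,318])
A=atz(d,320,171.5,.02);B=atz(d,320,225,.026);print(A,B,np.linalg.norm((B-A)[:2]))
E
```

```text
170 [118 120 121]
171 [38 39 39]
172 [10  9 10]
224 [102  62  49]
225 [136  80  59]
227 [174 101  74]
228 [217 131  96]
[ 0.47657986 -0.13641805  0.02      ] [ 0.49950669 -0.13500288  0.026     ] 0.022970465580478525
```

>>> step_arm --plan '[[[-1,0,0],0],[[-1,0,0],0],[[-1,0,0],0],[[0,0,0],0]]'

```text
time: 4.68
tcp_pos: [0.54, -0.1327, 0.0367]
tcp_rot: [-0.001, -0.031, 1.0, -0.0]
wrist_force: [-5.3, -0.4, 8.1]
gripper_width: 0.237
finger_force: 30.0
```

>>> step_arm --plan '[[[-1,0,-0.4],0],[[-1,0,-0.2],0],[[-1,0,0],0],[[-1,0,0],0],[[0,0,0],0]]'

```text
time: 5.1
tcp_pos: [0.5448, -0.1323, 0.0367]
tcp_rot: [-0.0, -0.031, 1.0, 0.0]
wrist_force: [-3.1, 0.5, 4.2]
gripper_width: 0.235
finger_force: 30.0
```

>>> step_arm --plan '[[[-0.7,0,-0.1],0],[[-0.7,0,-0.1],0],[[0,0,0],0]]'

```text
time: 5.35
tcp_pos: [0.5465, -0.1322, 0.0368]
tcp_rot: [0.0, -0.031, 1.0, 0.0]
wrist_force: [-2.3, 0.4, 2.3]
gripper_width: 0.237
finger_force: 30.0
```

>>> step_arm --plan '[[[-0.5,0,0],0],[[-0.5,0,0],0],[[0,0,0],0]]'

```text
time: 5.6
tcp_pos: [0.5473, -0.1321, 0.0367]
tcp_rot: [0.0, -0.031, 1.0, 0.0]
wrist_force: [-1.9, -1.2, 1.5]
gripper_width: 0.24
finger_force: 30.0
```

>>> step_arm --plan '[[[-0.5,0,0],0],[[-0.5,0,0],0],[[0,0,0],0]]'

```text
time: 5.85
tcp_pos: [0.5484, -0.1321, 0.0368]
tcp_rot: [0.0, -0.031, 1.0, 0.0]
wrist_force: [-2.1, -0.2, 0.5]
gripper_width: 0.232
finger_force: 30.0
```

>>> step_arm --plan '[[[-0.4,0,0],0],[[-0.4,0,0],0],[[0,0,0],0]]'

```text
time: 6.1
tcp_pos: [0.5492, -0.132, 0.0368]
tcp_rot: [0.0, -0.031, 1.0, 0.0]
wrist_force: [-0.4, -0.2, -0.3]
gripper_width: 0.236
finger_force: 30.0
```

>>> step_arm --plan '[[[-0.4,0,0],0],[[-0.4,0,0],0],[[0,0,0],0]]'

```text
time: 6.35
tcp_pos: [0.5497, -0.132, 0.0368]
tcp_rot: [-0.0, -0.031, 1.0, 0.0]
wrist_force: [-1.8, -0.2, -0.3]
gripper_width: 0.238
finger_force: 30.0
```

```bash
python3 - <<'E'
from h import *
d=shot('wrist','w3');print(arm.observe()['wrist_force'])
for r in range(165,290):
    p=d['pixels'][r-1:r+1,320].astype(int)
    if np.abs(p[1]-p[0]).max()>25: print(r,p[1],atz(d,320,r-.5,.02 if r<180 else .026)[:2].round(4))
E
```

```text
[-2.46383081 -0.50587174 -0.20602005]
224 [100  61  48] [ 0.5112 -0.1342]
225 [132  78  58] [ 0.5116 -0.1341]
227 [193 113  82] [ 0.5125 -0.1341]
228 [230 142 104] [ 0.513  -0.1341]
250 [202 100  74] [ 0.5234 -0.1334]
251 [160  49  40] [ 0.5238 -0.1334]
282 [189  42  40] [ 0.539  -0.1325]
287 [201  44  42] [ 0.5416 -0.1323]
288 [165  36  33] [ 0.5421 -0.1323]
```

>>> step_arm --plan '[[[-0.4,0,0],0],[[-0.4,0,0],0],[[0,0,0],0]]'

```text
time: 6.65
tcp_pos: [0.5497, -0.132, 0.0367]
tcp_rot: [-0.001, -0.031, 1.0, 0.0]
wrist_force: [-5.6, -1.2, 2.9]
gripper_width: 0.231
finger_force: 30.0
```

>>> step_arm --plan '[[[-0.4,0,0],0],[[-0.4,0,0],0],[[0,0,0],0]]'

```text
time: 6.9
tcp_pos: [0.5497, -0.1319, 0.0367]
tcp_rot: [-0.002, -0.031, 1.0, 0.0]
wrist_force: [-8.1, -1.4, 4.3]
gripper_width: 0.234
finger_force: 30.0
```

The position stalls at x = 0.5497 while the force builds to 8 N, so the blade is home. I'll relieve the pressure, release and lift.

>>> step_arm --plan '[[[0.5,0,0],0],[[0,0,0],0],[[0,0,0],0],[[0,0,0],0],[[0,0,0],0]]'

```text
time: 7.32
tcp_pos: [0.5497, -0.1319, 0.0367]
tcp_rot: [-0.001, -0.031, 1.0, 0.0]
wrist_force: [-5.7, -1.4, 2.5]
gripper_width: 0.235
finger_force: 30.0
```

>>> step_arm --plan '[[[0,0,0],0],[[0,0,0],0],[[0,0,0],0],[[0,0,0],0],[[0,0,0],0]]' --jaw 0.6

```text
time: 7.73
tcp_pos: [0.5513, -0.132, 0.037]
tcp_rot: [0.0, -0.031, 1.0, -0.0]
wrist_force: [-0.4, -0.3, -0.0]
gripper_width: 0.54
finger_force: 0.0
```

>>> step_arm --plan '[[[0,0,-20],0],[[0,0,-35],0],[[0,0,-35],0],[[0,0,-35],0],[[0,0,-35],0],[[-27,0,-15],0],[[-27,0,0],0],[[-27,0,0],0],[[-27,0,0],0],[[0,0,0],0]]'

```text
time: 8.57
tcp_pos: [0.6624, -0.1249, 0.2108]
tcp_rot: [0.001, -0.031, 1.0, 0.0]
wrist_force: [-1.7, -0.7, -0.6]
gripper_width: 0.6
finger_force: 0.0
```

>>> step_arm --plan '[[[0,0,0],0],[[0,0,0],0],[[0,0,0],0]]' --jaw 0.7

```text
time: 8.82
tcp_pos: [0.6578, -0.1253, 0.2118]
tcp_rot: [-0.0, -0.031, 1.0, 0.0]
wrist_force: [-0.7, -0.6, -0.3]
gripper_width: 0.693
finger_force: 0.0
```

```bash
python3 - <<'E'
from h import *
d=shot('wrist','w4');shot('top','top4');shot('side','side4');o=arm.observe();print(o['tcp_pos'],o['joint_positions'],o['moment'],o['wrist_force'])
print(proj(d,(.657,-.126,.127)),proj(d,(.657,-.126,.088)))
hsv=cv2.cvtColor(d['pixels'],cv2.COLOR_RGB2HSV);m=((hsv[...,0]>7)&(hsv[...,0]<18)&(hsv[...,1]>200)).astype(np.uint8)
n,l,s,c=cv2.connectedComponentsWithStats(m);print(s[1:][s[1:,4]>150],c[1:][s[1:,4]>150])
E
```

```text
[ 0.65808102 -0.12547925  0.21238406] [-3.54511287e-01  4.79529143e-01  1.22532733e+00 -9.75096591e-05
  1.43637344e+00 -1.98624528e+00] [-0.00289316  0.0152854   0.01236265] [0.26862067 0.10668761 0.15996574]
[318.69897075 251.32782969] [318.86066034 234.61953147]
[] []
```

View pics/w4.png

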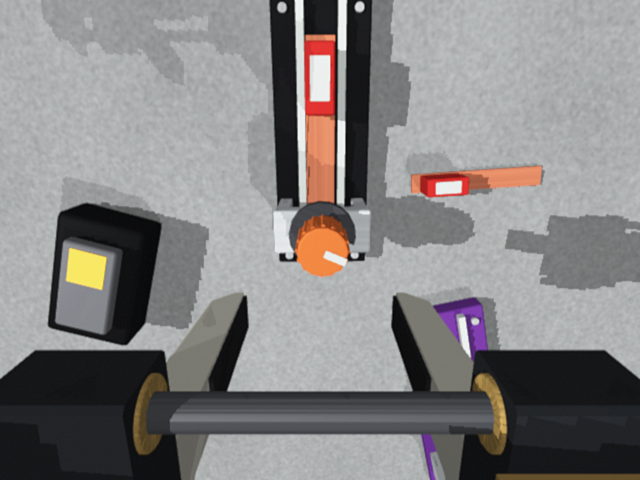

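The wrist view shows the knob top centred near (322,250), with its white mark pointing to (345,262), and the purple station well outside the fingers. Refining the knob centre from two views.

```bash
python3 - <<'E'
from h import *
def disc(d,u,v,w):
    c=d['pixels'][v-w:v+w,u-w:u+w].astype(int); m=((c[...,0]>150)&(c[...,2]<90)&(c[...,1]>60)).astype(np.uint8)
    return c,m
d=ld('w4');hsv=cv2.cvtColor(d['pixels'],cv2.COLOR_RGB2HSV)
print(d['pixels'][[225,235,250,265],318],hsv[[225,235,250,265],318])
top=((hsv[...,1]>150)&(hsv[...,2]>235)).astype(np.uint8);top[:, :285]=0;top[:,360:]=0;top[:205]=0;top[285:]=0
n,l,s,c=cv2.connectedComponentsWithStats(top);i=1+s[1:,4].argmax();print(s[i],c[i])
cn=max(cv2.findContours((l==i).astype(np.uint8),0,1)[0],key=cv2.contourArea);(x,y),r=cv2.minEnclosingCircle(cn);print(x,y,r)
p=atz(d,x,y,.127);print('knob',p, 'radius mm',r/foc(d)*np.linalg.norm(p-ray(d,0,0)[0])*1e3)
t=ld('side0');print(tri([(d,x,y),(t,320.5,269.5)]),tri([(d,x,y),(ld('top0'),369.5,257)]))
E
```

```text
[[142  67  31]
 [242 135  66]
 [243 137  66]
 [242 137  67]] [[ 10 199 142]
 [ 12 185 242]
 [ 12 186 243]
 [ 12 184 242]]
[ 296  229   51   48 1615] [319.99566563 251.07306502]
321.0361022949219 252.38304138183594 25.214231491088867
knob [ 0.65762652 -0.12444578  0.127     ] radius mm 16.33482275347785
(array([ 0.6553639 , -0.12480248,  0.13940964]), [np.float64(0.0018031017443388832), np.float64(0.0018031017443389111)]) (array([ 0.65402612, -0.12499851,  0.13822382]), [np.float64(0.00033244410092235293), np.float64(0.0003324441009220948)])
```

>>> step_arm --plan '[[[0.5,0.8,20],0],[[0,0,30],0],[[0,0,30],0],[[0,0,25],0],[[0,0,13],0],[[0,0,0],0],[[0,0,0],0]]'

```text
time: 9.55
tcp_pos: [0.6576, -0.1246, 0.0937]
tcp_rot: [-0.001, -0.03, 1.0, 0.0]
wrist_force: [0.6, 0.4, 0.1]
gripper_width: 0.703
finger_force: 0.0
```

>>> step_arm --plan '[[[0,0,0],0],[[0,0,0],0],[[0,0,0],0],[[0,0,0],0],[[0,0,0],0],[[0,0,0],0],[[0,0,0],0]]' --jaw 0.25

```text
time: 10.13
tcp_pos: [0.6585, -0.1236, 0.0947]
tcp_rot: [0.0, -0.031, 1.0, 0.001]
wrist_force: [-1.1, 4.2, 5.2]
gripper_width: 0.357
finger_force: 30.0
```

```bash
cat > s.py <<'E'
from h import *
import sys
o=arm.observe();j=o['joint_positions']
print('mz',o['moment'].round(3),'F',o['wrist_force'].round(1),'psi',np.degrees(j[0]-j[5]).round(2),'j6',j[5].round(3),o['tcp_pos'].round(4),'tau6',o['tau'][5].round(3))
if len(sys.argv)>1: shot('wrist',sys.argv[1])
E
python3 s.py w5
```

```text
mz [ 0.759  0.123 -0.014] F [-1.1  4.2  5.2] psi 93.56 j6 -1.985 [ 0.6585 -0.1236  0.0947] tau6 -0.034
```

View pics/w5.png

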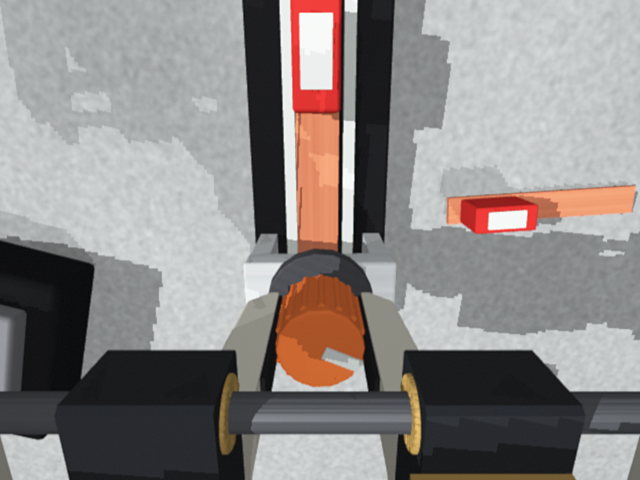

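The knob is held between the pads, its top at (320,345), with a side force of about 4 N. I'll shift a little toward it and start turning clockwise.

>>> step_arm --plan '[[[0,1.0,-0.6],0],[[0,0,0],0],[[0,0,0],0]]'

```text
time: 10.43
tcp_pos: [0.6585, -0.1236, 0.0947]
tcp_rot: [0.0, -0.031, 1.0, -0.0]
wrist_force: [0.3, 2.7, 2.5]
gripper_width: 0.367
finger_force: 30.0
```

```bash
python3 s.py
```

```text
mz [ 0.354 -0.109  0.006] F [0.3 2.7 2.5] psi 93.52 j6 -1.984 [ 0.6585 -0.1236  0.0947] tau6 0.007
```

>>> step_arm --plan '[[[0,0,0],3],[[0,0,0],4],[[0,0,0],4],[[0,0,0],4],[[0,0,0],0]]'

```text
time: 10.85
tcp_pos: [0.6584, -0.1236, 0.0947]
tcp_rot: [0.0, 0.101, 0.995, 0.0]
wrist_force: [0.1, 2.6, 3.8]
gripper_width: 0.363
finger_force: 30.0
```

```bash
python3 s.py
```

```text
mz [ 0.374 -0.055 -0.117] F [0.1 2.6 3.8] psi 78.38 j6 -1.72 [ 0.6584 -0.1236  0.0947] tau6 0.858
```

>>> step_arm --plan '[[[0,0,0],4],[[0,0,0],4],[[0,0,0],4],[[0,0,0],3],[[0,0,0],0]]'

```text
time: 11.27
tcp_pos: [0.6584, -0.1236, 0.0947]
tcp_rot: [0.0, 0.229, 0.973, 0.0]
wrist_force: [0.3, 2.0, 3.9]
gripper_width: 0.358
finger_force: 30.0
```

```bash
python3 s.py
```

```text
mz [ 0.381 -0.138 -0.109] F [0.3 2.  3.9] psi 63.53 j6 -1.461 [ 0.6584 -0.1236  0.0947] tau6 0.665
```

>>> step_arm --plan '[[[0,0,0],4],[[0,0,0],4],[[0,0,0],4],[[0,0,0],3],[[0,0,0],0]]'

```text
time: 11.68
tcp_pos: [0.6584, -0.1236, 0.0947]
tcp_rot: [0.0, 0.354, 0.935, 0.0]
wrist_force: [0.6, 1.5, 4.0]
gripper_width: 0.358
finger_force: 30.0
```

```bash
python3 s.py
```

```text
mz [ 0.357 -0.15  -0.143] F [0.6 1.5 4. ] psi 48.58 j6 -1.2 [ 0.6584 -0.1236  0.0947] tau6 0.667
```

>>> step_arm --plan '[[[0,0,0],4],[[0,0,0],4],[[0,0,0],4],[[0,0,0],3],[[0,0,0],0]]'

```text
time: 12.1
tcp_pos: [0.6584, -0.1236, 0.0947]
tcp_rot: [0.0, 0.472, 0.881, 0.0]
wrist_force: [1.9, 2.4, 3.7]
gripper_width: 0.36
finger_force: 30.0
```

```bash
python3 s.py
```

```text
mz [ 0.358 -0.121 -0.119] F [1.9 2.4 3.7] psi 33.62 j6 -0.939 [ 0.6584 -0.1236  0.0947] tau6 0.669
```

>>> step_arm --plan '[[[0,0,0],4],[[0,0,0],4],[[0,0,0],4],[[0,0,0],3],[[0,0,0],0]]'

```text
time: 12.52
tcp_pos: [0.6584, -0.1236, 0.0947]
tcp_rot: [0.0, 0.583, 0.812, 0.0]
wrist_force: [0.5, 2.1, 4.7]
gripper_width: 0.357
finger_force: 30.0
```

```bash
python3 s.py
```

```text
mz [ 0.378 -0.167 -0.076] F [0.5 2.1 4.7] psi 18.65 j6 -0.677 [ 0.6584 -0.1236  0.0947] tau6 0.67
```

>>> step_arm --plan '[[[0,0,0],4],[[0,0,0],4],[[0,0,0],4],[[0,0,0],3],[[0,0,0],0]]'

```text
time: 12.93
tcp_pos: [0.6584, -0.1236, 0.0947]
tcp_rot: [0.0, 0.684, 0.729, 0.0]
wrist_force: [1.9, 2.5, 3.9]
gripper_width: 0.36
finger_force: 30.0
```

```bash
python3 s.py
```

```text
mz [ 0.307 -0.072 -0.123] F [1.9 2.5 3.9] psi 3.67 j6 -0.416 [ 0.6584 -0.1236  0.0947] tau6 0.671
```

>>> step_arm --plan '[[[0,0,0],4],[[0,0,0],4],[[0,0,0],4],[[0,0,0],3],[[0,0,0],0]]'

```text
time: 13.35
tcp_pos: [0.6584, -0.1236, 0.0947]
tcp_rot: [0.0, 0.773, 0.634, 0.0]
wrist_force: [1.9, 1.7, 4.8]
gripper_width: 0.36
finger_force: 30.0
```

```bash
python3 s.py
```

```text
mz [ 0.351 -0.132 -0.078] F [1.9 1.7 4.8] psi -11.32 j6 -0.154 [ 0.6584 -0.1236  0.0947] tau6 0.672
```

>>> step_arm --plan '[[[0,0,0],4],[[0,0,0],4],[[0,0,0],4],[[0,0,0],3],[[0,0,0],0]]'

```text
time: 13.77
tcp_pos: [0.6584, -0.1236, 0.0947]
tcp_rot: [0.0, 0.849, 0.528, 0.0]
wrist_force: [1.9, 2.1, 4.6]
gripper_width: 0.359
finger_force: 30.0
```

```bash
python3 s.py
```

```text
mz [ 0.355 -0.126 -0.035] F [1.9 2.1 4.6] psi -26.31 j6 0.107 [ 0.6584 -0.1236  0.0947] tau6 0.71
```

>>> step_arm --plan '[[[0,0,0],4],[[0,0,0],4],[[0,0,0],0]]'

```text
time: 14.02
tcp_pos: [0.6584, -0.1236, 0.0947]
tcp_rot: [0.0, 0.884, 0.467, 0.0]
wrist_force: [1.3, 2.2, 5.0]
gripper_width: 0.359
finger_force: 30.0
```

```bash
python3 s.py w6
```

```text
mz [ 0.399 -0.117  0.019] F [1.3 2.2 5. ] psi -34.34 j6 0.247 [ 0.6584 -0.1236  0.0947] tau6 0.948
```

>>> step_arm --plan '[[[0,0,0],4],[[0,0,0],4],[[0,0,0],0]]'

```text
time: 14.32
tcp_pos: [0.6584, -0.1236, 0.0947]
tcp_rot: [0.0, 0.915, 0.404, 0.0]
wrist_force: [1.1, 2.2, 5.2]
gripper_width: 0.362
finger_force: 30.0
```

```bash
python3 s.py w7
```

```text
mz [ 0.405 -0.083  0.022] F [1.1 2.2 5.2] psi -42.32 j6 0.387 [ 0.6584 -0.1236  0.0947] tau6 0.92
```

```bash
python3 -c "
import cv2,numpy as np
print(cv2.imwrite('pics/c3.png',np.hstack([cv2.resize(cv2.imread(f'pics/{n}.png')[210:400,220:420],(400,380)) for n in('w6','w7')])))"
```

```text
True
```

View pics/c3.png

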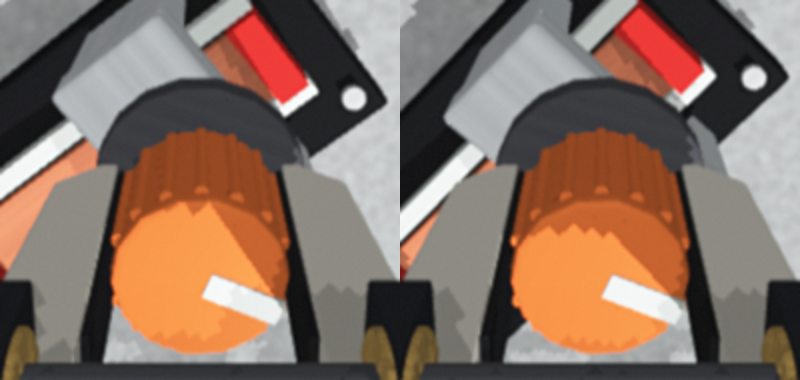

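The crops show the collar, the knob mark fixed relative to the jaw (no slip in the grip) and the blade tip lying against the red stop (right crop, (690,65)). Torque rose between psi -26° and -34°, so the plunger is now pressing. Going on in small steps to follow the clicks.

>>> step_arm --plan '[[[0,0,0],4],[[0,0,0],4],[[0,0,0],0]]'

```text
time: 14.62
tcp_pos: [0.6584, -0.1236, 0.0947]
tcp_rot: [0.0, 0.941, 0.339, 0.0]
wrist_force: [1.5, 2.5, 4.6]
gripper_width: 0.358
finger_force: 30.0
```

```bash
python3 s.py
```

```text
mz [ 0.438 -0.125  0.016] F [1.5 2.5 4.6] psi -50.33 j6 0.527 [ 0.6584 -0.1236  0.0947] tau6 0.932
```

>>> step_arm --plan '[[[0,0,0],4],[[0,0,0],4],[[0,0,0],0]]'

```text
time: 14.87
tcp_pos: [0.6584, -0.1236, 0.0947]
tcp_rot: [0.0, 0.962, 0.273, 0.0]
wrist_force: [1.3, 1.7, 4.7]
gripper_width: 0.36
finger_force: 30.0
```

```bash
python3 s.py
```

```text
mz [ 0.477 -0.119  0.04 ] F [1.3 1.7 4.7] psi -58.33 j6 0.666 [ 0.6584 -0.1236  0.0947] tau6 0.931
```

>>> step_arm --plan '[[[0,0,0],4],[[0,0,0],4],[[0,0,0],0]]'

```text
time: 15.12
tcp_pos: [0.6584, -0.1236, 0.0947]
tcp_rot: [0.0, 0.979, 0.205, 0.0]
wrist_force: [3.2, 3.6, 4.7]
gripper_width: 0.36
finger_force: 30.0
```

```bash
python3 s.py
```

```text
mz [ 0.46  -0.071  0.029] F [3.2 3.6 4.7] psi -66.33 j6 0.806 [ 0.6584 -0.1236  0.0947] tau6 0.916
```

>>> step_arm --plan '[[[0,0,0],4],[[0,0,0],4],[[0,0,0],4],[[0,0,0],3],[[0,0,0],0]]'

```text
time: 15.53
tcp_pos: [0.6584, -0.1236, 0.0947]
tcp_rot: [0.0, 0.997, 0.076, 0.0]
wrist_force: [0.9, 2.5, 6.1]
gripper_width: 0.361
finger_force: 30.0
```

```bash
python3 s.py w8; python3 -c "
from h import *
shot('side','s8');shot('top','t8')
L=[cv2.resize(ld(n)['pixels'][265:315,295:345,::-1],(250,250),interpolation=2) for n in('side0','side4','s8')]
M=[cv2.resize(ld(n)['pixels'][236:276,345:395,::-1],(250,250),interpolation=2) for n in('top0','top4','t8')]
cv2.imwrite('pics/c4.png',np.vstack([np.hstack(L),np.hstack(M)]))"
```

```text
mz [ 0.518 -0.104  0.035] F [0.9 2.5 6.1] psi -81.28 j6 1.067 [ 0.6584 -0.1236  0.0947] tau6 0.749
```

View pics/c4.png

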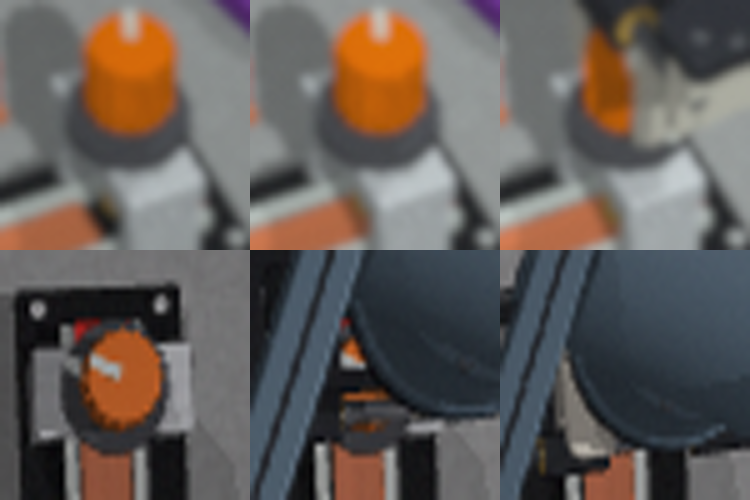

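>>> step_arm --plan '[[[0,0,0],4],[[0,0,0],4],[[0,0,0],4],[[0,0,0],0]]'

```text
time: 16.02
tcp_pos: [0.6584, -0.1235, 0.0947]
tcp_rot: [-0.0, 1.0, -0.029, 0.0]
wrist_force: [1.7, 1.8, 5.4]
gripper_width: 0.359
finger_force: 30.0
```

```bash
python3 s.py w9; python3 -c "
import cv2,numpy as np
L=[cv2.resize(cv2.imread(f'pics/{n}.png')[230:340,250:390],(400,314),interpolation=2) for n in('w7','w8','w9','w5')]
cv2.imwrite('pics/c5.png',cv2.resize(np.vstack([np.hstack(L[:2]),np.hstack(L[2:])]),(760,597)))"
```

```text
mz [ 0.46  -0.102  0.089] F [1.7 1.8 5.4] psi -93.33 j6 1.277 [ 0.6584 -0.1235  0.0947] tau6 0.943
```

View pics/c5.png

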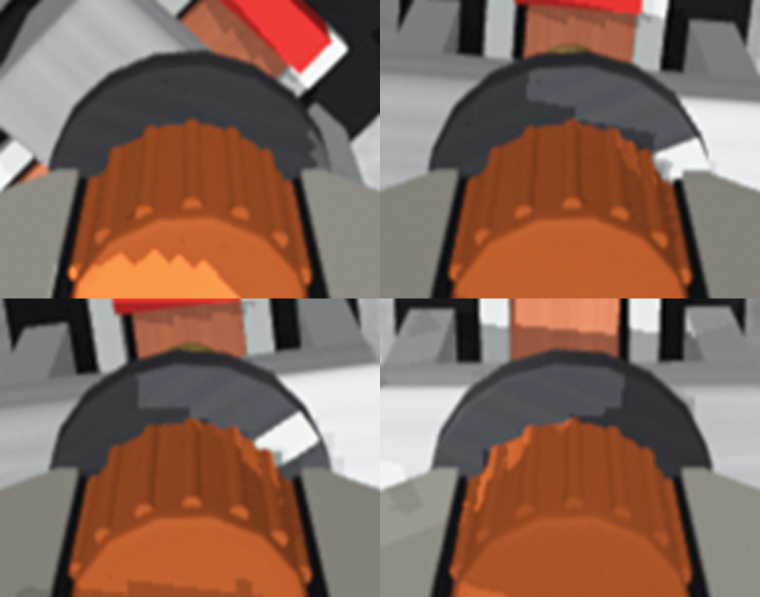

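The collar's white mark moves across the tool view, from (685,155) in the upper right panel to (288,440) in the lower left. So the collar stands still, the ratchet slips, and the blade rests against the red stop. I'll work out the slip from the mark angles.

```bash
python3 - <<'E'
from h import *
c=np.array([.6582,-.1238])
def ang(p): return np.degrees(np.arctan2(*(p[:2]-c)[::-1])).round(1), (np.linalg.norm(p[:2]-c)*1e3).round(1)
print('collar0',ang(atz(ld('top0'),359.4,254.4,.088)))
print('collar8',ang(atz(ld('w8'),362.4,287.1,.088)),'collar9',ang(atz(ld('w9'),356.1,282.1,.088)))
w4=ld('w4');print('knobmark0',ang(atz(w4,345,262.5,.127)))
E
```

```text
collar0 (np.float64(70.1), np.float64(18.1))
collar8 (np.float64(-58.4), np.float64(21.0)) collar9 (np.float64(-60.6), np.float64(19.6))
knobmark0 (np.float64(70.6), np.float64(16.3))
```

The collar turned about 130° and the knob 187°, so the slip is about 57° (1.0 rad). A further 14° gives about 1.25 rad, mid-range, and then I release.

>>> step_arm --plan '[[[0,0,0],4],[[0,0,0],4],[[0,0,0],4],[[0,0,0],2],[[0,0,0],0],[[0,0,0],0],[[0,0,0],0],[[0,0,0],0]]'

```text
time: 16.73
tcp_pos: [0.6584, -0.1235, 0.0947]
tcp_rot: [-0.0, 0.989, -0.149, 0.0]
wrist_force: [0.8, 2.7, 5.4]
gripper_width: 0.358
finger_force: 30.0
```

>>> step_arm --plan '[[[0,0,0],0],[[0,0,0],0],[[0,0,0],0],[[0,0,0],0],[[0,0,0],0],[[0,0,0],0]]' --jaw 0.75

```text
time: 17.23
tcp_pos: [0.6578, -0.1237, 0.0941]
tcp_rot: [0.0, 0.988, -0.152, -0.0]
wrist_force: [-1.0, 0.2, -1.3]
gripper_width: 0.728
finger_force: 0.0
```

>>> step_arm --plan '[[[0,0,-15],0],[[0,0,-30],0],[[0,0,-35],0],[[0,0,-30],0],[[0,0,-10],0],[[0,0,0],0],[[0,0,0],0],[[0,0,0],0]]'

```text
time: 17.9
tcp_pos: [0.657, -0.1232, 0.212]
tcp_rot: [-0.0, 0.988, -0.152, -0.002]
wrist_force: [0.6, -0.1, -0.2]
gripper_width: 0.746
finger_force: 0.0
```

```bash
python3 - <<'E'
from h import *
d=shot('wrist','w10');p=d['pixels'].astype(int)
c=np.array([.6582,-.1238]);print(arm.observe()['tcp_pos'],proj(d,(*c,.127)),proj(d,(*c,.088)))
m=((p.min(2)>150)&(np.ptp(p,axis=2)<60)).astype(np.uint8)
n,l,s,k=cv2.connectedComponentsWithStats(m)
for i in range(1,n):
    if s[i,4]>15:
        for z in(.127,.088):
            q=atz(d,*k[i],z)[:2]-c
            if np.linalg.norm(q)<.03: print(z,s[i],k[i].round(1),np.degrees(np.arctan2(q[1],q[0])).round(1),(np.linalg.norm(q)*1e3).round(1))
E
```

```text
[ 0.65687367 -0.12316693  0.2117109 ] [319.25331487 247.88166212] [319.23616443 231.46278319]
0.088 [330 191  42  47 906] [353.3 212.6] -77.6 28.5
0.127 [269 219  26  45 549] [281.8 240.9] 61.3 24.5
0.088 [269 219  26  45 549] [281.8 240.9] 87.1 28.7
0.127 [321 247  24  14 179] [332.6 253.4] -131.2 9.4
0.088 [321 247  24  14 179] [332.6 253.4] -167.2 19.8
```

```bash
python3 -c "
from h import *
print(finish_job())"
```

```text
the job is handed in; nothing more can be done
None
```

I handed the job in with the blade home against the red stop and clamped; the ratchet slipped about 1.24 rad (two clicks by my estimate from the marks), the gripper is clear, and I don't have the judge's result.

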